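Put the microscope objectives away in the tiered stand

TASK

Put the three microscope objectives away in the tiered storage stand. First stand the two long objectives upright in the collars on the lower deck, the thick one in the wide collar and the slim one in the narrow collar; then fit the tray over the stand so that its four corner holes drop over the four pins and it rests fully down and level; last, stand the short objective upright in the tray's collar. Never tip an objective over, and leave the black eyepiece and the oil bottle standing where they are.

Things in the scene. Friction and masses are not known exactly. Their poses are not given: they have to be found in the camera images.
- obj_thick: The thick long objective: an upright round dark steel barrel, diameter 40 mm, 60 mm tall, straight-sided up to 44 mm, then tapering to a 20 mm nose with a bright band. 0.22 kg. Origin at the centre of its underside, z up. Loose, stands on the bench.
- obj_slim: The slim long objective: an upright round dark steel barrel, diameter 26 mm, 60 mm tall, straight-sided up to 44 mm, then tapering to a 13 mm nose with a bright band. 0.14 kg. Origin at the centre of its underside, z up. Loose, stands on the bench.
- obj_short: The short objective: an upright round dark steel barrel, diameter 30 mm, only 38 mm tall, straight-sided up to 27 mm, then tapering to a 15 mm nose with a bright band. 0.10 kg. Origin at the centre of its underside, z up. Loose, stands on the bench; it belongs in the collar of the tray.
- tray: Loose grey metal tray, 130 (x) by 190 (y) by 5 mm, 0.35 kg, flat on the bench; origin: centre of its underside, z up. 13 mm holes at x +-50, y +-80. Central black handle: bar along x, 64 long, 12 thick in y, 26 to 41 mm above the underside, legs at x +-26. Collar on top at x 0, y +50: inner dia 42, outer 50, 6 high; the short objective stands in it on the plate, 5 mm above the underside.
- stand: Fixed stand: black deck 130 (x) by 190 (y) by 10 mm; origin: centre of its underside on the bench, z up. Four posts, dia 22, at x +-50, y +-80, end in flat shoulders 76 mm up; on each a pin, dia 8, goes on to 90 mm, its last 7 mm tapered. The tray rests on the shoulders, either way round, axes in line, its origin 76 mm above the stand's.
- seat_wide: Wide collar on the stand's deck, for the thick objective: fixed aluminium ring, inner diameter 54 mm, outer 62, 6 high. Origin: centre of its underside, on the deck 10 mm above the bench; the objective stands inside on the deck, its origin at this height. 45 mm from the stand's middle along its +y or -y (varies).
- seat_slim: The narrow collar on the stand's deck, for the slim objective: fixed aluminium ring, inner diameter 38 mm, outer 46 mm, 6 mm high. Origin at the centre of its underside on the deck, 10 mm above the bench; on the stand's other half, 45 mm from its middle.
- eyepiece: Bystander: a black eyepiece, an upright tube 29 mm in diameter flaring to a 40 mm eyecup at the top, 56 mm tall. Origin at the centre of its underside. Loose; to be left alone.
- oil: Bystander: a small amber glass bottle, diameter 34 mm, 62 mm tall with its black cap, upright. Origin at the centre of its underside. Loose; to be left alone.

How it is judged (in metres and radians):
On the way, in this order (a step that is already met when the one before it is completed fails the run):
1. both long objectives stand released in their own collars on the lower deck, with the tray not yet on (horizontal distance between obj_thick and seat_wide below 0.01 m and z of obj_thick in the frame of seat_wide between -0.004 and 0.004 m and angle between each of obj_thick, obj_slim's own z axis and vertical below 0.08 rad and horizontal distance between obj_slim and seat_slim below 0.01 m and z of obj_slim in the frame of seat_slim between -0.004 and 0.004 m and contact force between each of obj_thick, obj_slim and the fingers below 0.05 N and height (world z) of tray below 0.05 m), for 0.2 s.
2. the tray is fully down on the four shoulders, a pin through each corner hole, and let go (horizontal distance between tray and stand below 0.006 m and z of tray in the frame of stand between 0.073 and 0.079 m and angle between tray's own z axis and vertical below 0.04 rad and angle between the x axis of tray and the x axis of stand, either way round below 0.08 rad and contact force between tray and the fingers below 0.05 N and horizontal distance between obj_thick and seat_wide below 0.01 m and z of obj_thick in the frame of seat_wide between -0.004 and 0.004 m and angle between each of obj_thick, obj_slim's own z axis and vertical below 0.08 rad and horizontal distance between obj_slim and seat_slim below 0.01 m and z of obj_slim in the frame of seat_slim between -0.004 and 0.004 m), for 0.2 s.
3. the short objective stands in the tray's collar, let go (x of obj_short in the frame of tray between -0.01 and 0.01 m and y of obj_short in the frame of tray between 0.04 and 0.06 m and z of obj_short in the frame of tray between 0.001 and 0.009 m and angle between obj_short's own z axis and vertical below 0.08 rad and contact force between obj_short and the fingers below 0.05 N), for 0.2 s.
At the end, for the whole second after the job is handed in: Long objectives upright on the deck within 10 mm of their collars' centres; tray on the shoulders (height within 3 mm, 6 mm of centre, level 0.04 rad, in line 0.08 rad, either way round); short one upright on the tray within 10 mm of its collar's centre; all released, at rest (horizontal distance between obj_thick and seat_wide below 0.01 m and z of obj_thick in the frame of seat_wide between -0.004 and 0.004 m and angle between each of obj_thick, obj_slim, obj_short's own z axis and vertical below 0.08 rad and horizontal distance between obj_slim and seat_slim below 0.01 m and z of obj_slim in the frame of seat_slim between -0.004 and 0.004 m and horizontal distance between tray and stand below 0.006 m and z of tray in the frame of stand between 0.073 and 0.079 m and angle between tray's own z axis and vertical below 0.04 rad and angle between the x axis of tray and the x axis of stand, either way round below 0.08 rad and x of obj_short in the frame of tray between -0.01 and 0.01 m and y of obj_short in the frame of tray between 0.04 and 0.06 m and z of obj_short in the frame of tray between 0.001 and 0.009 m and linear speed of each of obj_thick, obj_slim, obj_short, tray below 0.02 m/s); the robot touches nothing.
It fails at once if the eyepiece or the oil bottle is moved more than 20 mm or knocked over (distance of any of eyepiece, oil from where it was at the start of the episode above 0.02 m or angle between any of eyepiece, oil's own z axis and vertical above 0.5 rad).
It fails at once if an objective is tipped over (angle between any of obj_thick, obj_slim, obj_short's own z axis and vertical above 0.9 rad).
It also fails if it takes over 114 s, if anything falls off the work surface, if the arm or the gripper's body presses on something with over 40 N, if the wrist force passes 120 N, or if a joint passes its speed limit or range.

ROBOT

A 6-joint arm with a two-finger parallel gripper is mounted at the origin on the work surface. World frame = base frame: x ahead of the robot, y to its left, z up, the work surface at z = 0. Lengths are in m, angles in degrees, forces in N, time in s.
With the tool pointing down it reaches from about 0.4 to 0.825 m from the base axis. Payload 7 kg.
Tool frame: the origin (TCP) lies midway between the tips of the shut fingers; the grasp point (between the pads) lies r.grip_depth behind it (r.grip_depth is the distance from the TCP to the grasp point, in m); z points along the fingers, y is the direction in which the jaws open and shut (so a half turn about z gives the same grasp; the last joint's range is limited). The gripper opens to 88 mm and grips with 3 to 60 N. Pads are 19 mm wide; open, the fingers measure 130 mm over their backs; the gripper's body (78 mm by 193 mm) begins 47 mm behind the grasp point.
Start: joints at [84.46, 20.546, 0.682, 0, -70.136, -16.507], TCP at [0.253, 0.626, 0.227] pointing down, gripper open.
Joint ranges: [-176.03, 176.03], [-82.01, 121.73], [-58.28, 71.71], [-173.87, 95.51], [-174.79, -0.11], [-173.66, 173.66]. Speed limits (degrees/s): [136.94, 136.94, 172.46, 180, 180, 180].

INTERFACE

Orientations are given as [roll, pitch, yaw] about the fixed x, y, z axes, in that order (R = Rz(yaw) Ry(pitch) Rx(roll)).
In Python, from plant import r, imaging, close_job gives the robot as it stands.
- The arm moves only by the tool step_arm, never from a script. Its argument "commands" is a list of rows, each a list of 2 entries, a list of its own where there are three numbers: the shift along the tool's x, y, z in mm, then the turn about the tool's z in degrees. In form: [[[x, y, z], twist], ...]. A call has 1 to 20 rows; each row shifts and turns the commanded pose from where the row before left it, along the tool's axes as they then stand; what a row does not reach is not made up. A row lasts 1/8 s, in which the tool goes at most 62.5 mm and 10.7 degrees, less where a joint would pass 70% of its speed; a pose out of reach is approached as far as the arm can. A call with a gripper value outside its range is refused whole. "gripper" is the closure, from 0 (fully open) to 1 (shut), set as the call begins (left out, the last holds). The fingers move at their own pace and stop on an object; "grip_force" is the grip in N (left out, the last holds). Time passes only in rows, so rows that do not move let the fingers close. It gives the time, the measured TCP pose, the force and the opening at its end, in the units of the state.
- r.get_state(): the state, without advancing time (a new reading comes with each control period).
- imaging.capture(name): name is "side" or "top" or "wrist"; returns a dict with "img" (480x640x3 uint8, red, green, blue), "z_map" (480x640 float32, m along the optical axis (not along the pixel's ray), 0 where there is no reading), "vfov" (degrees; the focal length in pixels is half the picture's height over the tangent of half this angle, whatever the lens; pixels are square), "cx", "cy" (the principal point, pixels), "D" ([k1, k2, p1, p2, k3] as OpenCV has them; the pictures are not rectified), "extrinsics" (4x4, takes a point from camera to world coordinates); the wrist camera has in their place "T_tool_cam" (4x4, takes a point from camera to tool coordinates, whose origin is the TCP and whose axes are the flange's). Camera axes: x right, y down, z forward; pixel columns grow to the right and rows downward; lengths in m; the calibration is good to about 2 mm. A picture is of the moment at which its call begins: read the wrist's pose just before it.
- close_job(): hands the job in, once; it reports no verdict.
The state is a dict: "time_s": time; "joints": joint angles; "qd": joint speeds; "joint_torque": joint torques, N m; "tcp_pos": TCP position; "eef_rot": TCP orientation; "contact_force": force on the tool from outside, world axes, zero at the start; "moment": the same for the moment, N m; "gripper_width": finger opening in m.
Only numpy, scipy, OpenCV 4.12 (cv2) and the standard library are available. Lean on these libraries where they do the work, as an engineer would, in place of code of your own. Each camera call takes 0.05 s, during which the arm holds its last target.

## Working session

There is one attempt and no reset: what is moved stays moved. The work goes in short steps, Python scripts to look and compute and a tool call to move; the robot and the scene stay as the last step left them, time stands still between calls to the robot, and variables do not carry over. Pictures are saved under pics/ and viewed, and the job is handed in when it is done.

Besides the shell and the picture viewer there is one more tool, called after "Request:" in YAML: its name, and indented under it one key for each argument. step_arm: Moves the arm, as the interface text tells. Its arguments: {"type":"object","properties":{"commands":{"type":"array","items":{"type":"array"}},"gripper":{"type":"number"},"grip_force":{"type":"number"}},"required":["commands"]}

```bash
ls; mkdir -p pics
cat > h.py <<'E'
import numpy as np, cv2
from plant import r, imaging, close_job
from scipy.spatial.transform import Rotation as Ro
def K(d):
    f=240/np.tan(np.radians(d['vfov'])/2)
    return np.array([[f,0,d['cx']],[0,f,d['cy']],[0,0,1.]])
def toolT():
    s=r.get_state(); T=np.eye(4); T[:3,:3]=Ro.from_euler('xyz',s['eef_rot'],degrees=True).as_matrix(); T[:3,3]=s['tcp_pos']; return T
def cap(n,save=None):
    T=toolT(); d=imaging.capture(n)
    d['X']=d['extrinsics'] if 'extrinsics' in d else T@d['T_tool_cam']
    d['X']=np.array(d['X'])
    if save: cv2.imwrite('pics/'+save,cv2.cvtColor(d['img'],cv2.COLOR_RGB2BGR))
    return d
def cloud(d):
    v,u=np.mgrid[0:480,0:640]
    p=cv2.undistortPoints(np.stack([u.ravel(),v.ravel()],1).astype(np.float64)[:,None],K(d),np.array(d['D'],float))[:,0]
    z=d['z_map'].ravel().astype(float)
    P=np.c_[p*z[:,None],z]
    W=P@d['X'][:3,:3].T+d['X'][:3,3]
    W[z==0]=np.nan
    return W.reshape(480,640,3)
def ray(d,px,h):
    p=cv2.undistortPoints(np.array(px,float).reshape(-1,1,2),K(d),np.array(d['D'],float))[:,0]
    D=np.c_[p,np.ones(len(p))]@d['X'][:3,:3].T; o=d['X'][:3,3]
    return o+D*((h-o[2])/D[:,2])[:,None]
E
python3 - <<'E'
from h import *
print(r.get_state(), r.grip_depth)
for n in ['side','top','wrist']:
    d=cap(n,n+'0.png'); print(n,d['vfov'],d['D'],d['X'].round(3).tolist())
    W=cloud(d); np.save(n+'0.npy',W)
    print((d['z_map']==0).mean())
E
```

```text
pics
{'time_s': 0.0, 'joints': array([ 8.44588258e+01,  2.05900811e+01,  6.36616971e-01, -1.95110834e-02,
       -7.01343686e+01, -1.65056161e+01]), 'qd': array([ 0.03836705, -0.06506147, -0.04848538, -0.07405305, -0.03446932,
        0.04578452]), 'joint_torque': array([ 9.25763197e-04, -5.82718277e+01,  2.93066847e+01,  6.99723423e+00,
        7.01499768e-03, -1.58854350e-04]), 'tcp_pos': array([0.25323298, 0.62520789, 0.22566147]), 'eef_rot': array([ 1.79910575e+02, -7.37031991e-03, -2.20534287e+01]), 'contact_force': array([-0.41518795,  1.02987479,  1.00916468]), 'moment': array([-0.02243818,  0.02784713, -0.01329915]), 'gripper_width': 0.0876274562694322} 0.0188
side 55.6857808414865 [-0.10352917  0.          0.          0.          0.        ] [[-0.788, -0.437, 0.433, 0.207], [-0.615, 0.543, -0.572, 0.45], [0.014, -0.717, -0.697, 0.638], [0.0, 0.0, 0.0, 1.0]]
0.0040071614583333335
top 45.33484314146701 [-0.02190409  0.          0.          0.          0.        ] [[-0.024, -0.994, 0.109, 0.425], [-1.0, 0.023, -0.011, 0.0], [0.008, -0.11, -0.994, 1.325], [0.0, 0.0, 0.0, 1.0]]
0.00388671875
wrist 62.33316000168047 [0.01912767 0.         0.         0.         0.        ] [[-0.376, -0.885, -0.274, 0.327], [-0.927, 0.36, 0.108, 0.596], [0.003, 0.295, -0.955, 0.384], [0.0, 0.0, 0.0, 1.0]]
0.004029947916666667
```

View pics/top0.png

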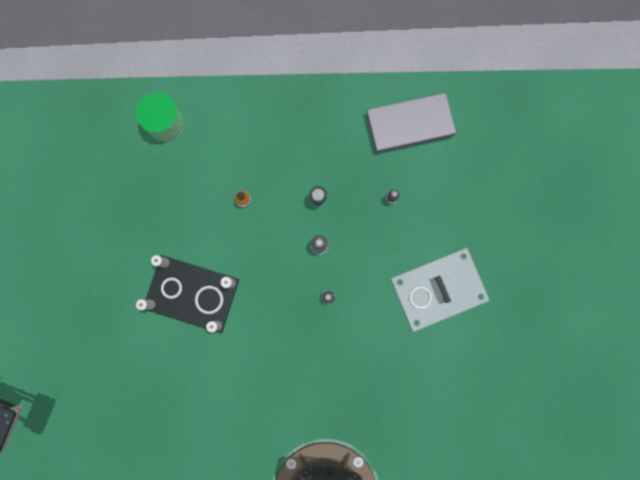

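View pics/side0.png

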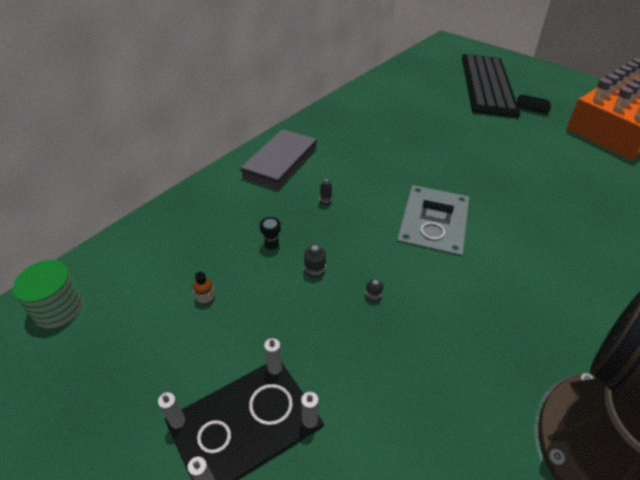

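View pics/wrist0.png

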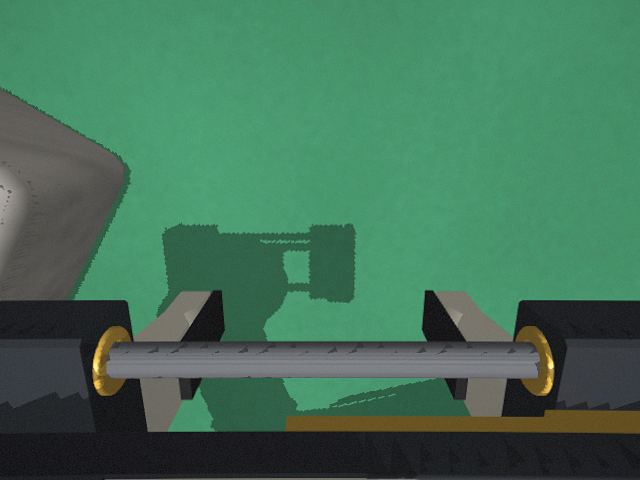

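The top view shows the stand at (190,294) with the narrow collar on the left (171,288) and the wide one at (209,300). The tray is at (440,290) with its collar at (421,297). Thick is at (319,245), slim (393,196), short (328,297), eyepiece (318,196) and oil (243,199). The side view agrees; the wrist view shows only bare bench.

Run:
```python
from h import *
dep={}
for n in ['top','side']:
    d=cap(n); W=cloud(d); dep[n]=(d,W)
    flat=W[...,2]
    print(n,'bench z', np.nanmedian(flat[(abs(W[...,0]-.5)<.3)&(abs(W[...,1])<.4)]))
    seg=((W[...,2]>0.012)&(W[...,2]<0.12)&(W[...,0]>.25)&(W[...,0]<.95)&(abs(W[...,1])<.45)).astype(np.uint8)
    k,lab,st,c=cv2.connectedComponentsWithStats(seg)
    for i in range(1,k):
        if st[i,4]<25: continue
        P=W[lab==i]; zt=np.nanpercentile(P[:,2],98)
        T=P[P[:,2]>zt-.006]
        print(i,c[i].round(),st[i,4],'top',zt.round(4),'topc',T.mean(0).round(4),'ext',(P.max(0)-P.min(0)).round(3),'mid',((P.max(0)+P.min(0))/2).round(4))
```

```text
top bench z 0.0002255779871986885
1 [159. 116.] 1680 top 0.0796 topc [0.8589 0.3597 0.0761] ext [0.094 0.093 0.071] mid [0.8589 0.3595 0.0474]
2 [410. 122.] 3472 top 0.037 topc [ 0.8389 -0.2177  0.0334] ext [0.133 0.205 0.028] mid [ 0.8383 -0.2205  0.0261]
4 [318. 194.] 255 top 0.0606 topc [0.6683 0.0008 0.0572] ext [0.039 0.036 0.026] mid [6.677e-01 6.000e-04 5.050e-02]
5 [393. 196.] 131 top 0.0624 topc [ 0.6649 -0.1702  0.0603] ext [0.027 0.025 0.053] mid [ 0.6647 -0.1706  0.039 ]
6 [243. 198.] 203 top 0.0643 topc [0.6682 0.1735 0.0623] ext [0.035 0.034 0.056] mid [0.6683 0.1729 0.0405]
7 [319. 244.] 266 top 0.0638 topc [5.591e-01 3.000e-04 6.130e-02] ext [0.038 0.039 0.052] mid [ 5.585e-01 -2.000e-04  3.950e-02]
8 [160. 261.] 175 top 0.0875 topc [0.5268 0.3555 0.086 ] ext [0.028 0.025 0.079] mid [0.5269 0.3551 0.0518]
15 [183. 266.] 28 top 0.0167 topc [0.5163 0.3114 0.0139] ext [0.016 0.025 0.005] mid [0.5155 0.3111 0.0146]
59 [443. 288.] 185 top 0.0462 topc [ 0.4495 -0.2748  0.0425] ext [0.061 0.03  0.034] mid [ 0.4511 -0.2738  0.0295]
62 [172. 287.] 158 top 0.0211 topc [0.4697 0
[... 1503 characters left out ...]
  0.028 0.028] mid [ 0.4368 -0.0131  0.0259]
15 [273. 356.] 469 top 0.0864 topc [0.4736 0.2074 0.0855] ext [0.025 0.022 0.08 ] mid [0.4758 0.2063 0.0521]
60 [270. 405.] 474 top 0.0186 topc [0.4368 0.2566 0.0159] ext [0.067 0.065 0.007] mid [0.4392 0.2547 0.0157]
81 [171. 410.] 580 top 0.0865 topc [0.5236 0.3581 0.0858] ext [0.025 0.023 0.081] mid [0.5251 0.3568 0.0524]
90 [309. 409.] 529 top 0.0864 topc [0.3787 0.239  0.0855] ext [0.04  0.026 0.079] mid [0.3885 0.2365 0.0513]
233 [214. 437.] 360 top 0.0185 topc [0.4658 0.3409 0.0159] ext [0.049 0.047 0.007] mid [0.4675 0.3391 0.0155]
466 [199. 469.] 429 top 0.0884 topc [0.4288 0.3894 0.0867] ext [0.051 0.029 0.08 ] mid [0.4439 0.3858 0.052 ]
```

Run:
```python
import cv2
a=cv2.imread('pics/top0.png')
b=cv2.resize(a[180:340,120:260],None,fx=4,fy=4,interpolation=2)[:600]
c=cv2.resize(a[170:340,300:500],None,fx=4,fy=3.5,interpolation=2)
cv2.imwrite('pics/z1.png',b); cv2.imwrite('pics/z2.png',c)
```

```text
(no output)
```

View pics/z2.png

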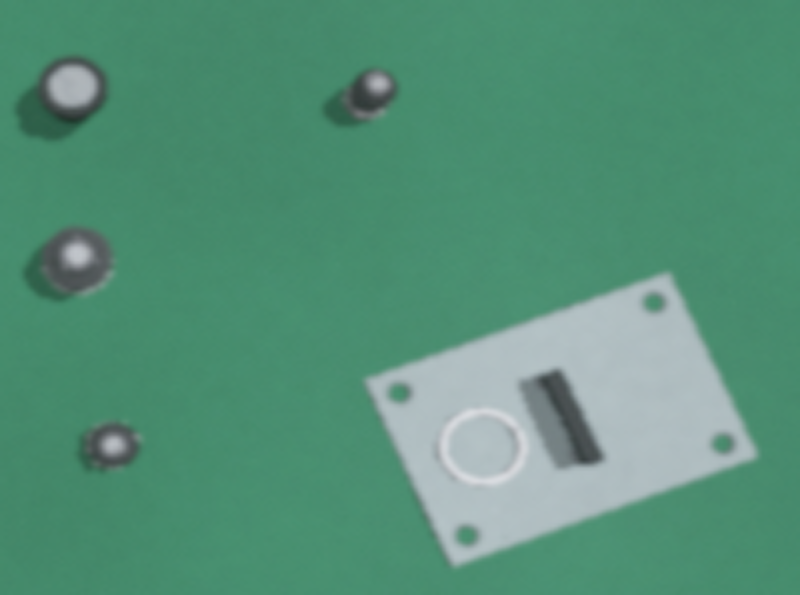

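```bash
cat >> h.py <<'E'
def plan(x,y,z,yaw=None):
    """prints the total twist then tool-axis shift at the target yaw (mm), rows minimal"""
    s=r.get_state(); T=toolT(); p=T[:3,3]; psi=np.degrees(np.arctan2(T[1,0],T[0,0]))
    if yaw is None: yaw=psi
    tw=-(yaw-psi); tw=(tw+180)%360-180
    a=np.radians(yaw); R=np.array([[np.cos(a),np.sin(a),0],[np.sin(a),-np.cos(a),0],[0,0,-1]]).T
    # columns tool axes
    R=np.array([[np.cos(a),np.sin(a),0],[np.sin(a),-np.cos(a),0],[0,0,-1]])
    d=np.array([x,y,z])-p
    sh=R@d*1000
    print('yaw',psi.round(2),'twist',tw.round(2),'shift',sh.round(1),'tcp',p.round(4),'len',np.linalg.norm(sh).round(),'F',s['contact_force'].round(1),'w',s['gripper_width'].round(4),'t',s['time_s'])
    return sh
E
python3 - <<'E'
from h import *
plan(.5575,.002,.20,-19)
E
```

```text
Traceback (most recent call last):
  File "h.py", line 37, in plan
    print('yaw',psi.round(2),'twist',tw.round(2),'shift',sh.round(1),'tcp',p.round(4),'len',np.linalg.norm(sh).round(),'F',s['contact_force'].round(1),'w',s['gripper_width'].round(4),'t',s['time_s'])
                                                                                                                                                           ^^^^^^^^^^^^^^^^^^^^^^^^
AttributeError: 'float' object has no attribute 'round'
```

```bash
sed -i "s/s\['gripper_width'\].round(4)/round(s['gripper_width'],4)/" h.py
python3 - <<'E'
from h import *
plan(.5575,.002,.20,-19)
E
```

```text
yaw -22.05 twist -3.05 shift [490.6 490.4  26.1] tcp [0.2533 0.6254 0.2261] len 694.0 F [-0.3  0.4 -0.3] w 0.0879 t 0.25
```

Request:
step_arm:
  commands:
    - [[0, 0, 0], -3]
    - [[25, 20.5, -2], 0]
    - [[25, 20.5, -2], 0]
    - [[25, 20.5, -2], 0]
    - [[25, 20.5, -2], 0]
    - [[25, 20.5, -2], 0]
    - [[25, 20.5, -2], 0]
    - [[25, 20.5, -2], 0]
    - [[25, 20.5, -2], 0]
    - [[25, 20.5, -2], 0]
    - [[25, 20.5, -2], 0]
    - [[25, 20.5, -2], 0]
    - [[25, 20.5, -2], 0]
    - [[0, 0, 0], 0]
    - [[0, 0, 0], 0]

```text
time_s: 2.12
tcp_pos: [0.4567, 0.2948, 0.2507]
eef_rot: [-180.0, 0.0, -19.1]
contact_force: [-0.6, -0.4, 0.5]
gripper_width: 0.0876
```

Run:
```python
from h import *
plan(.454,.297,.25,-18.7)
d=cap('wrist','w1.png')
W=cloud(d); np.save('w1.npy',W)
```

```text
yaw -19.1 twist -0.4 shift [-3.3 -1.2  0.7] tcp [0.4567 0.2948 0.2507] len 4.0 F [-0.6 -0.4  0.5] w 0.0876 t 2.125
```

View pics/w1.png

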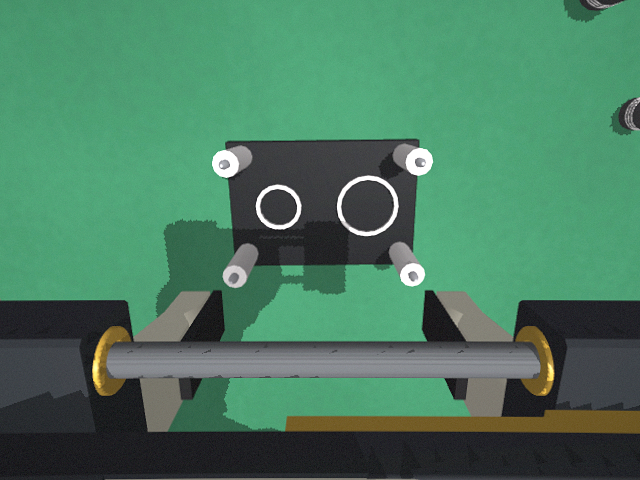

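The wrist view shows the stand square in the picture: shoulders near (225,163), (419,161), (235,277), (412,275), the narrow collar at (278,207) and the wide one at (368,206).

```bash
cat >> h.py <<'E'
def ringfit(d,u,v,rad,h,thr=190,show=True):
    """fit outer contour of white blob around pixel; rays onto plane h"""
    g=cv2.cvtColor(d['img'],cv2.COLOR_RGB2GRAY); hsv=cv2.cvtColor(d['img'],cv2.COLOR_RGB2HSV)
    m=((g>thr)&(hsv[...,1]<50)).astype(np.uint8)
    mm=np.zeros_like(m); cv2.circle(mm,(u,v),rad,1,-1); m=m*mm
    c,_=cv2.findContours(m,cv2.RETR_EXTERNAL,cv2.CHAIN_APPROX_NONE)
    c=max(c,key=len); 
    P=ray(d,c.reshape(-1,2).astype(float),h)[:,:2]
    A=np.c_[2*P,np.ones(len(P))]; s=np.linalg.lstsq(A,(P**2).sum(1),rcond=None)[0]
    R=np.sqrt(s[2]+s[0]**2+s[1]**2)
    return s[:2],R
E
python3 - <<'E'
from h import *
d=cap('wrist')
for t in (170,200):
  for n,u,v,rad,h in [('slim',278,207,30,.016),('wide',368,206,38,.016),('p0',225,164,17,.076),('p1',419,161,17,.076),('p2',235,277,15,.076),('p3',412,275,15,.076)]:
    c,R=ringfit(d,u,v,rad,h,t); print(t,n,c.round(4),'dia',(2*R*1000).round(1))
W=cloud(d)
for u,v in [(278,225),(225,158),(419,155),(235,270),(412,268),(320,200)]: print(W[v,u].round(4))
g=cv2.resize(d['img'][130:300,200:440],None,fx=3.3,fy=3.3,interpolation=0); cv2.imwrite('pics/z3.png',g[...,::-1])
E
```

```text
170 slim [0.4668 0.339 ] dia 45.0
170 wide [0.4383 0.2537] dia 61.0
170 p0 [0.5252 0.3564] dia 21.4
170 p1 [0.4745 0.2048] dia 21.6
170 p2 [0.4304 0.3885] dia 20.5
170 p3 [0.3795 0.2365] dia 21.5
200 slim [0.4668 0.339 ] dia 44.6
200 wide [0.4383 0.2536] dia 60.7
200 p0 [0.5253 0.3566] dia 21.2
200 p1 [0.4744 0.2048] dia 21.5
200 p2 [0.4304 0.3885] dia 19.3
200 p3 [0.3794 0.2364] dia 21.4
[0.4488 0.3464 0.0144]
[0.5292 0.3549 0.077 ]
[0.4793 0.2036 0.0762]
[0.4353 0.3859 0.0757]
[0.3857 0.2353 0.0772]
[0.4586 0.2973 0.0109]
```

View pics/z3.png

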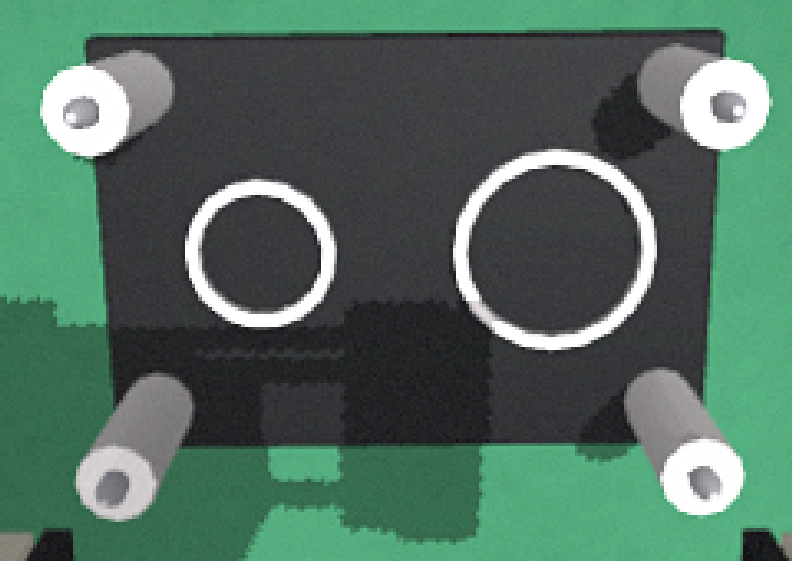

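The stand is consistent: diameters check, the posts are 160 mm apart, the centre is (.4524,.2965) and yaw is -18.5°. Next, the thick objective.

Request:
step_arm:
  commands:
    - [[33, 40, 2], 0]
    - [[33, 40, 2], 0]
    - [[33, 40, 2], 0]
    - [[33, 40, 2], 0]
    - [[33, 40, 2], 0]
    - [[26, 43, 0], 0]
    - [[0, 0, 0], 0]
    - [[0, 0, 0], 0]

```text
time_s: 3.22
tcp_pos: [0.5579, 0.0036, 0.2404]
eef_rot: [-180.0, 0.0, -19.1]
contact_force: [0.9, 1.7, 0.2]
gripper_width: 0.088
```

Run:
```python
from h import *
plan(.5575,.002,.20,-18.5)
d=cap('wrist','w2.png')
W=cloud(d); np.save('w2.npy',W)
seg=((W[...,2]>0.006)&(W[...,2]<0.1)).astype(np.uint8); seg[290:]=0
k,lab,st,c=cv2.connectedComponentsWithStats(seg)
for i in range(1,k):
    if st[i,4]<60: continue
    P=W[lab==i]; zt=np.nanpercentile(P[:,2],98)
    T=P[P[:,2]>zt-.004]
    print(c[i].round(),st[i,4],'top',zt.round(4),'topc',T.mean(0).round(4),'mid',((P.max(0)+P.min(0))/2).round(4),'ext',(P.max(0)-P.min(0)).round(3))
```

```text
yaw -19.05 twist -0.55 shift [ 0.2  1.6 40.4] tcp [0.5579 0.0036 0.2404] len 40.0 F [0.9 1.7 0.2] w 0.088 t 3.225
[479.  21.] 1503 top 0.0619 topc [ 0.6634 -0.1691  0.0606] mid [ 0.663  -0.1693  0.0345] ext [0.026 0.027 0.057]
[282.  87.] 2044 top 0.0584 topc [0.667  0.001  0.0568] mid [0.6667 0.0011 0.0513] ext [0.039 0.039 0.017]
[591. 224.] 7320 top 0.0416 topc [ 0.4689 -0.2644  0.0411] mid [ 0.4496 -0.2313  0.0248] ext [0.155 0.137 0.038]
[106. 155.] 1838 top 0.0632 topc [0.6673 0.1732 0.0621] mid [0.6673 0.1725 0.0352] ext [0.034 0.032 0.058]
[325. 207.] 1683 top 0.062 topc [0.5582 0.0011 0.0607] mid [0.5578 0.0011 0.0346] ext [0.04  0.04  0.057]
[565. 214.] 60 top 0.0078 topc [ 0.4669 -0.2232  0.0066] mid [ 0.4678 -0.2223  0.0072] ext [0.013 0.013 0.002]
```

View pics/w2.png

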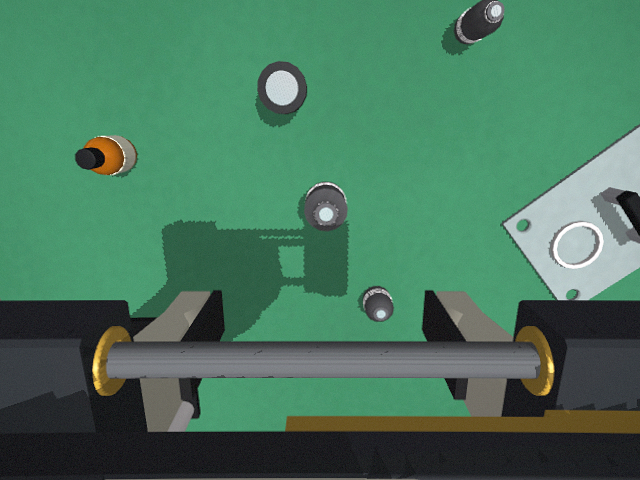

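Wrist view agrees with the other cameras: thick at (325,207) gives (.558,.001), and slim at (479,21) gives (.663,-.169). Descending onto the thick one.

Request:
step_arm:
  commands:
    - [[1, 2.5, 36], -0.5]
    - [[0, 0, 40], 0]
    - [[0, 0, 40], 0]
    - [[0, 0, 40], 0]
    - [[0, 0, 30], 0]
    - [[0, 0, 20], 0]
    - [[0, 0, 12], 0]
    - [[0, 0, 8], 0]
    - [[0, 0, 0], 0]
  gripper: 0

```text
time_s: 4.4
tcp_pos: [0.5581, 0.0008, 0.0146]
eef_rot: [180.0, 0.0, -18.5]
contact_force: [-0.7, -0.2, -0.4]
gripper_width: 0.0872
```

Request:
step_arm:
  commands:
    - [[0, 0, 0], 0]
    - [[0, 0, 0], 0]
    - [[0, 0, 0], 0]
    - [[0, 0, 0], 0]
    - [[0, 0, 0], 0]
    - [[0, 0, 0], 0]
    - [[0, 0, 0], 0]
    - [[0, 0, 0], 0]
  gripper: 1
  grip_force: 20

```text
time_s: 5.4
tcp_pos: [0.5581, 0.0005, 0.0146]
eef_rot: [-180.0, -0.0, -18.5]
contact_force: [-0.5, -0.2, 0.5]
gripper_width: 0.0397
```

Request:
step_arm:
  commands:
    - [[0, 0, -20], 0]
    - [[0, 0, -40], 0]
    - [[0, 0, -40], 0]
    - [[0, 0, -25], 0]
    - [[-20, -21, 0], 0]
    - [[-30, -31, 0], 0]
    - [[-30, -31, 0], 0]
    - [[-30, -31, 0], 0]
    - [[-30, -31, 0], 0]
    - [[-30, -31, 0], 0]
    - [[-16, -17, 0], 0]
    - [[-8, -9, 0], 0]
    - [[0, 0, 0], 0]
    - [[0, 0, 0], 0]

```text
time_s: 7.15
tcp_pos: [0.4385, 0.2529, 0.1394]
eef_rot: [180.0, 0.0, -18.6]
contact_force: [-0.6, 0.3, -2.7]
gripper_width: 0.0392
```

Run:
```python
from h import *
plan(.4383,.2537,.026,-18.5)
d=cap('wrist','w3.png')
```

```text
yaw -18.58 twist -0.08 shift [ -0.4  -0.7 113.4] tcp [0.4385 0.2529 0.1394] len 113.0 F [-0.6  0.3 -2.7] w 0.0392 t 7.15
```

View pics/w3.png

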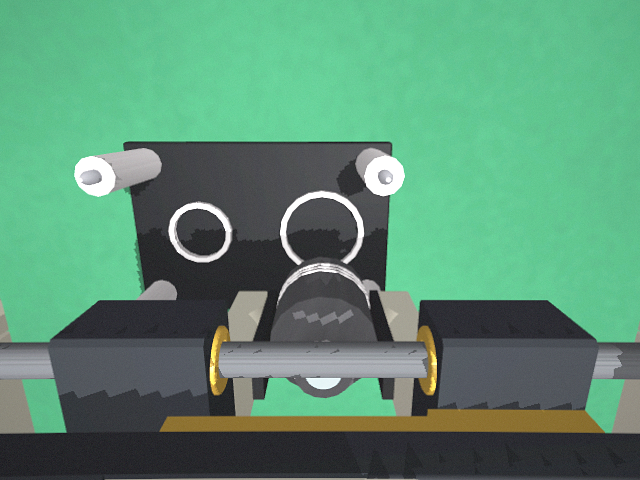

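The objective hangs upright over the wide collar (ring at (322,230)). Lowering to just above the deck and releasing.

Request:
step_arm:
  commands:
    - [[-0.5, -0.5, 20], 0]
    - [[0, 0, 30], 0]
    - [[0, 0, 25], 0]
    - [[0, 0, 15], 0]
    - [[0, 0, 10], 0]
    - [[0, 0, 7], 0]
    - [[0, 0, 4], 0]
    - [[0, 0, 2.5], 0]
    - [[0, 0, 0], 0]
    - [[0, 0, 0], 0]

```text
time_s: 8.45
tcp_pos: [0.4382, 0.2545, 0.0264]
eef_rot: [-180.0, -0.0, -18.5]
contact_force: [-0.2, -0.1, -2.3]
gripper_width: 0.0394
```

Request:
step_arm:
  commands:
    - [[0, 0, 0], 0]
    - [[0, 0, 0], 0]
    - [[0, 0, 0], 0]
    - [[0, 0, 0], 0]
  gripper: 0.3

```text
time_s: 8.95
tcp_pos: [0.4381, 0.2544, 0.0262]
eef_rot: [-180.0, -0.0, -18.5]
contact_force: [-0.2, -0.1, 0.2]
gripper_width: 0.0616
```

Request:
step_arm:
  commands:
    - [[0, 0, -8], 0]
    - [[0, 0, -15], 0]
    - [[0, 0, -30], 0]
    - [[0, 0, -40], 0]
    - [[0, 0, -40], 0]
    - [[0, 0, -40], 0]
    - [[0, 0, -40], 0]
    - [[0, 0, 0], 0]

```text
time_s: 9.95
tcp_pos: [0.4394, 0.2554, 0.2438]
eef_rot: [-179.6, -0.2, -18.5]
contact_force: [-0.0, 0.1, -0.8]
gripper_width: 0.0613
```

Run:
```python
from h import *
plan(.6632,-.1692,.2,-18.5)
d=cap('wrist','w4.png')
c,R=ringfit(d,366,206,38,.016);print(c,R)
W=cloud(d)
seg=((W[...,2]>0.022)&(W[...,2]<0.1)).astype(np.uint8); seg[290:]=0
k,lab,st,c=cv2.connectedComponentsWithStats(seg)
for i in range(1,k):
    if st[i,4]<60: continue
    P=W[lab==i]; zt=np.nanpercentile(P[:,2],98)
    T=P[P[:,2]>zt-.004]
    print(c[i].round(),st[i,4],'top',zt.round(4),'topc',T.mean(0).round(4),'mid',((P.max(0)+P.min(0))/2).round(4),'ext',(P.max(0)-P.min(0)).round(3))
```

```text
yaw -18.53 twist -0.03 shift [347.  331.7  43.8] tcp [0.4394 0.2554 0.2438] len 482.0 F [-0.   0.1 -0.8] w 0.0613 t 9.95
[0.43737729 0.25099616] 0.026697928425091916
[614. 113.] 1069 top 0.0403 topc [ 0.4383 -0.0149  0.0387] mid [ 0.4377 -0.0153  0.0318] ext [0.029 0.029 0.02 ]
[181. 156.] 1057 top 0.0889 topc [0.5255 0.3551 0.0879] mid [0.5254 0.3562 0.0568] ext [0.021 0.022 0.069]
[367. 157.] 731 top 0.0896 topc [0.4746 0.2053 0.0884] mid [0.4748 0.2053 0.0575] ext [0.022 0.021 0.069]
[325. 211.] 1724 top 0.072 topc [0.4382 0.2546 0.0707] mid [0.438  0.2545 0.0476] ext [0.04  0.04  0.051]
[193. 266.] 1004 top 0.088 topc [0.431  0.387  0.0869] mid [0.4304 0.388  0.0565] ext [0.021 0.022 0.069]
[363. 266.] 862 top 0.0887 topc [0.3809 0.2368 0.0878] mid [0.3797 0.2368 0.0572] ext [0.022 0.021 0.07 ]
```

View pics/w4.png

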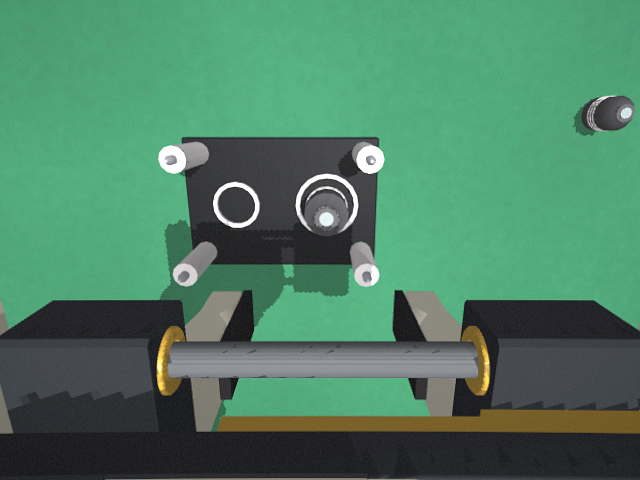

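Thick stands in the wide collar at (.438,.2545), within 1 mm of centre, with its top at .071. Now to the slim one.

Request:
step_arm:
  commands:
    - [[20, 19, 4], 0]
    - [[35, 33.5, 4], 0]
    - [[35, 33.5, 4], 0]
    - [[35, 33.5, 4], 0]
    - [[35, 33.5, 4], 0]
    - [[35, 33.5, 4], 0]
    - [[35, 33.5, 4], 0]
    - [[35, 33.5, 4], 0]
    - [[35, 33.5, 4], 0]
    - [[30, 28, 4], 0]
    - [[17, 16.5, 4], 0]
    - [[0, 0, 0], 0]
    - [[0, 0, 0], 0]

```text
time_s: 11.62
tcp_pos: [0.6611, -0.1698, 0.1947]
eef_rot: [180.0, 0.0, -18.5]
contact_force: [0.3, -0.3, 0.4]
gripper_width: 0.0613
```

```bash
cat >> h.py <<'E'
def blobs(d,lo,hi=.1,vmax=290,amin=60):
    W=cloud(d)
    seg=((W[...,2]>lo)&(W[...,2]<hi)).astype(np.uint8); seg[vmax:]=0
    k,lab,st,c=cv2.connectedComponentsWithStats(seg)
    for i in range(1,k):
        if st[i,4]<amin: continue
        P=W[lab==i]; zt=np.nanpercentile(P[:,2],98)
        T=P[P[:,2]>zt-.004]
        print(c[i].round(),st[i,4],'top',zt.round(4),'topc',T.mean(0).round(4),'mid',((P.max(0)+P.min(0))/2).round(4),'ext',(P.max(0)-P.min(0)).round(3))
E
python3 - <<'E'
from h import *
d=cap('wrist','w5.png'); blobs(d,.006)
plan(.6632,-.1692,.0145,-18.5)
E
```

```text
[271.  34.] 11567 top 0.034 topc [ 0.8055 -0.1761  0.0324] mid [ 0.8092 -0.1993  0.0209] ext [0.077 0.158 0.03 ]
[322. 216.] 1021 top 0.0618 topc [ 0.6641 -0.1699  0.0606] mid [ 0.6638 -0.17    0.0345] ext [0.026 0.026 0.057]
[130. 272.] 1986 top 0.0581 topc [ 0.6732 -0.0021  0.0566] mid [6.696e-01 4.000e-04 3.270e-02] ext [0.034 0.04  0.053]
yaw -18.51 twist -0.01 shift [  1.7  -1.  180.6] tcp [ 0.6612 -0.1696  0.1951] len 181.0 F [ 0.3 -0.1  0.9] w 0.0612 t 11.675
```

View pics/w5.png

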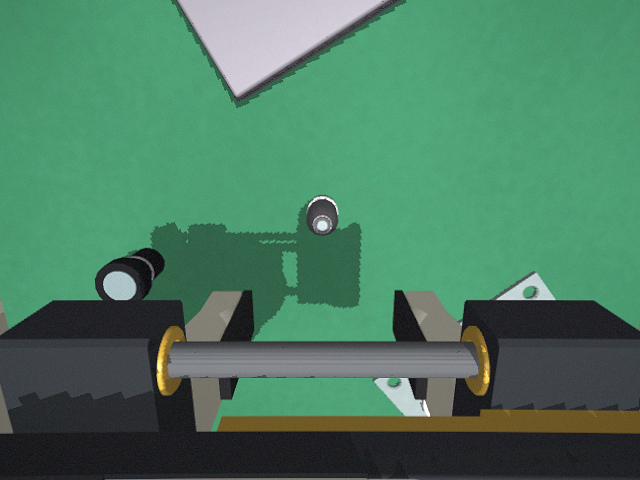

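The slim one is at (322,216), which gives (.6638,-.170). Descending.

Request:
step_arm:
  commands:
    - [[2.5, -0.5, 30], 0]
    - [[0, 0, 40], 0]
    - [[0, 0, 40], 0]
    - [[0, 0, 30], 0]
    - [[0, 0, 20], 0]
    - [[0, 0, 12], 0]
    - [[0, 0, 8], 0]
    - [[0, 0, 0], 0]

```text
time_s: 12.68
tcp_pos: [0.6642, -0.1704, 0.0152]
eef_rot: [180.0, -0.0, -18.5]
contact_force: [0.8, 0.4, -0.4]
gripper_width: 0.0617
```

Request:
step_arm:
  commands:
    - [[0, 0, 0], 0]
    - [[0, 0, 0], 0]
    - [[0, 0, 0], 0]
    - [[0, 0, 0], 0]
    - [[0, 0, 0], 0]
    - [[0, 0, 0], 0]
  gripper: 1
  grip_force: 20

```text
time_s: 13.42
tcp_pos: [0.6643, -0.1707, 0.0152]
eef_rot: [-180.0, -0.0, -18.5]
contact_force: [0.3, 0.1, 2.4]
gripper_width: 0.0253
```

Request:
step_arm:
  commands:
    - [[0, 0, -15], 0]
    - [[0, 0, -30], 0]
    - [[0, 0, -40], 0]
    - [[0, 0, -45], 0]
    - [[0, 0, 0], 0]

```text
time_s: 14.05
tcp_pos: [0.6667, -0.171, 0.1508]
eef_rot: [-179.9, -0.5, -18.5]
contact_force: [-0.1, -0.6, -1.6]
gripper_width: 0.0257
```

Run:
```python
from h import *
plan(.4668,.339,.15,-18.5)
```

```text
yaw -18.51 twist -0.01 shift [-351.4 -420.2    0.8] tcp [ 0.6667 -0.171   0.1508] len 548.0 F [-0.1 -0.6 -1.6] w 0.0257 t 14.05
```

Request:
step_arm:
  commands:
    - [[-15, -18, 0], 0]
    - [[-30, -36, 0], 0]
    - [[-35, -42, 0], 0]
    - [[-35, -42, 0], 0]
    - [[-35, -42, 0], 0]
    - [[-35, -42, 0], 0]
    - [[-35, -42, 0], 0]
    - [[-35, -42, 0], 0]
    - [[-35, -42, 0], 0]
    - [[-30, -36, 0], 0]
    - [[-20, -24, 0], 0]
    - [[-10, -12, 0], 0]
    - [[0, 0, 0], 0]
    - [[0, 0, 0], 0]
    - [[0, 0, 0], 0]

```text
time_s: 15.92
tcp_pos: [0.4662, 0.3378, 0.145]
eef_rot: [180.0, 0.0, -18.6]
contact_force: [0.4, 0.6, -1.2]
gripper_width: 0.0257
```

Run:
```python
from h import *
plan(.4668,.339,.0262,-18.5)
d=cap('wrist','w6.png')
```

```text
yaw -18.62 twist -0.12 shift [  0.2  -1.3 118.8] tcp [0.4662 0.3378 0.145 ] len 119.0 F [ 0.4  0.6 -1.2] w 0.0257 t 15.925
```

View pics/w6.png

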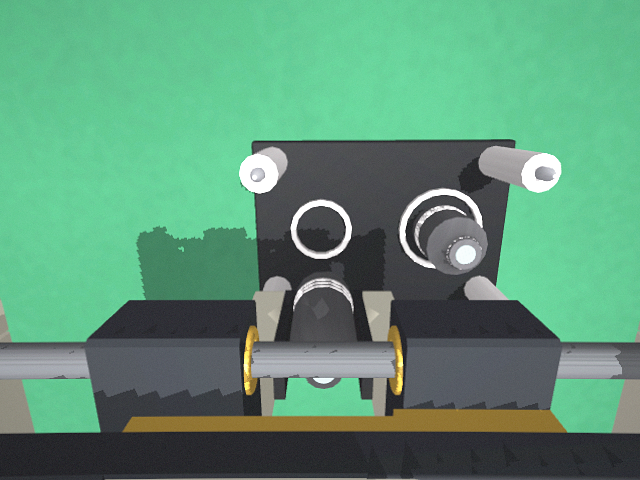

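Slim hangs upright over the narrow collar (ring at (321,229)), clear of the thick one.

Request:
step_arm:
  commands:
    - [[0, -1.3, 20], 0]
    - [[0, 0, 30], 0]
    - [[0, 0, 25], 0]
    - [[0, 0, 18], 0]
    - [[0, 0, 12], 0]
    - [[0, 0, 7], 0]
    - [[0, 0, 4], 0]
    - [[0, 0, 2.5], 0]
    - [[0, 0, 0], 0]
    - [[0, 0, 0], 0]

```text
time_s: 17.23
tcp_pos: [0.4664, 0.3403, 0.0269]
eef_rot: [-180.0, -0.0, -18.5]
contact_force: [0.5, -0.7, -1.4]
gripper_width: 0.0253
```

Request:
step_arm:
  commands:
    - [[0, 0, 0], 0]
    - [[0, 0, 0], 0]
    - [[0, 0, 0], 0]
    - [[0, 0, 0], 0]
  gripper: 0.5

```text
time_s: 17.73
tcp_pos: [0.4664, 0.3401, 0.0266]
eef_rot: [-180.0, -0.0, -18.5]
contact_force: [0.3, -0.5, -0.6]
gripper_width: 0.0436
```

Request:
step_arm:
  commands:
    - [[0, 0, -8], 0]
    - [[0, 0, -15], 0]
    - [[0, 0, -30], 0]
    - [[0, 0, -40], 0]
    - [[0, 0, -40], 0]
    - [[0, 0, -40], 0]
    - [[0, 0, -40], 0]
    - [[0, 0, 0], 0]

```text
time_s: 18.73
tcp_pos: [0.4677, 0.3413, 0.2447]
eef_rot: [-179.6, -0.2, -18.5]
contact_force: [-0.2, -0.4, -0.8]
gripper_width: 0.0437
```

Run:
```python
from h import *
plan(.449,-.272,.25,22)
d=cap('wrist','w7.png');blobs(d,.022)
```

```text
yaw -18.52 twist -40.52 shift [-247.   561.7   -5.3] tcp [0.4677 0.3413 0.2447] len 614.0 F [-0.2 -0.4 -0.8] w 0.0437 t 18.725
[285. 157.] 711 top 0.0896 topc [0.5252 0.3565 0.0884] mid [0.5254 0.3566 0.0571] ext [0.022 0.021 0.069]
[473. 156.] 1077 top 0.088 topc [0.4754 0.2059 0.0872] mid [0.4749 0.2048 0.0568] ext [0.021 0.022 0.069]
[423. 211.] 1924 top 0.0722 topc [0.4381 0.255  0.0709] mid [0.4377 0.2546 0.048 ] ext [0.04  0.041 0.052]
[326. 211.] 793 top 0.0719 topc [0.4659 0.3404 0.0705] mid [0.4659 0.3403 0.0477] ext [0.026 0.026 0.051]
[289. 265.] 851 top 0.0886 topc [0.4312 0.3879 0.0877] mid [0.4304 0.3887 0.0568] ext [0.022 0.022 0.07 ]
[461. 265.] 1020 top 0.0884 topc [0.3809 0.2373 0.0876] mid [0.3798 0.2365 0.0569] ext [0.022 0.022 0.07 ]
```

View pics/w7.png

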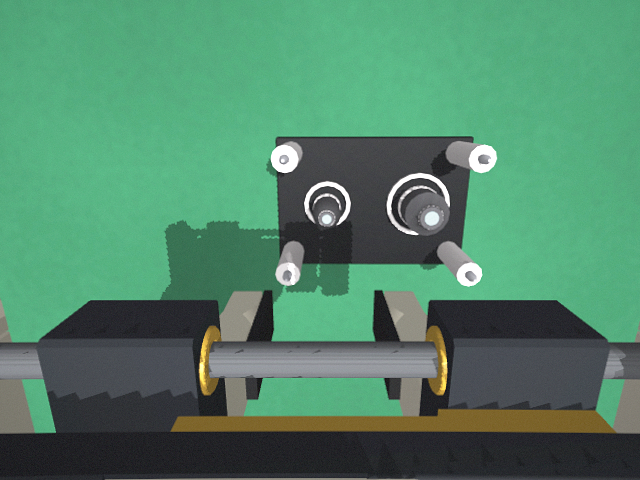

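Both long objectives stand within about 1.5 mm of their collar centres, tops at .071. Going over the tray.

Request:
step_arm:
  commands:
    - [[0, 0, 0], -10.2]
    - [[0, 0, 0], -10.1]
    - [[0, 0, 0], -10.1]
    - [[0, 0, 0], -10.1]
    - [[-17, 36, 0], 0]
    - [[-20, 45, 0], 0]
    - [[-20, 45, 0], 0]
    - [[-20, 45, 0], 0]
    - [[-20, 45, 0], 0]
    - [[-20, 45, 0], 0]
    - [[-20, 45, 0], 0]
    - [[-20, 45, 0], 0]
    - [[-20, 45, 0], 0]
    - [[-20, 45, 0], 0]
    - [[-20, 45, 0], 0]
    - [[-20, 45, 0], 0]
    - [[-10, 22, 0], 0]
    - [[0, 9, 0], 0]
    - [[0, 0, 0], 0]
    - [[0, 0, 0], 0]

```text
time_s: 21.28
tcp_pos: [0.4473, -0.2727, 0.2395]
eef_rot: [-180.0, 0.0, 22.0]
contact_force: [0.1, -0.1, 0.2]
gripper_width: 0.044
```

Run:
```python
from h import *
plan(.449,-.272,.25,22)
d=cap('wrist','w8.png');blobs(d,.02)
```

```text
yaw 22.0 twist -0.0 shift [  1.8  -0.  -10.5] tcp [ 0.4473 -0.2727  0.2395] len 11.0 F [ 0.1 -0.1  0.2] w 0.044 t 21.275
[ 51. 109.] 1115 top 0.0396 topc [ 0.4383 -0.0179  0.038 ] mid [ 0.4382 -0.0174  0.0311] ext [0.029 0.029 0.022]
[325. 207.] 897 top 0.0432 topc [ 0.4497 -0.2738  0.0416] mid [ 0.449  -0.274   0.0372] ext [0.062 0.032 0.015]
```

View pics/w8.png

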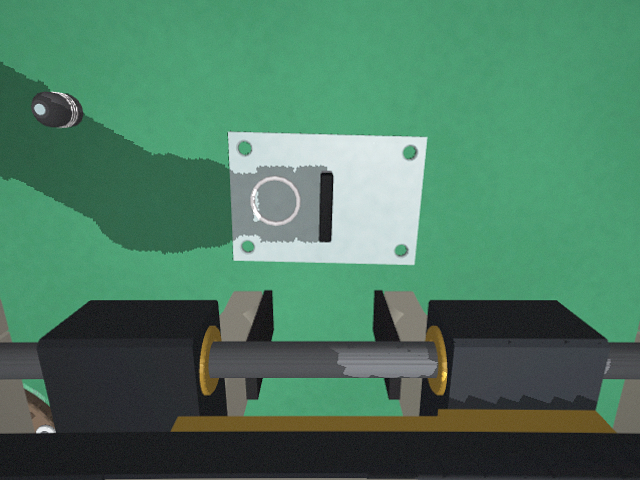

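The tray is square-on, with holes at (245,149), (410,153), (248,247) and (401,250), the handle at (326,207) and the collar at (275,201).

Run:
```python
from h import *
d=cap('wrist')
hsv=cv2.cvtColor(d['img'],cv2.COLOR_RGB2HSV)
m=((hsv[...,1]>80)).astype(np.uint8)
H=[]
for u,v in [(245,149),(410,153),(248,247),(401,250)]:
    mm=np.zeros_like(m); cv2.circle(mm,(u,v),11,1,-1)
    q=(m*mm); M=cv2.moments(q,True); c=(M['m10']/M['m00'],M['m01']/M['m00'])
    p=ray(d,[c],.0025)[0]; H.append(p[:2]); print(np.round(c,1),int(M['m00']),p.round(4))
H=np.array(H); print('hole centre',H.mean(0).round(4), 'y-dist',np.linalg.norm(H[0]-H[1]),np.linalg.norm(H[2]-H[3]),'x',np.linalg.norm(H[0]-H[2]),np.linalg.norm(H[1]-H[3]))
yv=(H[0]-H[1])+(H[2]-H[3]); print('yaw', np.degrees(np.arctan2(yv[1],yv[0]))-90)
# plate outline
g=(hsv[...,1]<60).astype(np.uint8); g[290:]=0
g=cv2.morphologyEx(g,cv2.MORPH_CLOSE,np.ones((25,25)))
c,_=cv2.findContours(g,cv2.RETR_EXTERNAL,cv2.CHAIN_APPROX_NONE)
c=[x for x in c if cv2.contourArea(x)>8000]
P=ray(d,c[0].reshape(-1,2).astype(float),.005)[:,:2].astype(np.float32)
print('plate',cv2.minAreaRect(P*1000))
# handle top
bl=((d['img'].max(2)<45)).astype(np.uint8); bl[:160]=0;bl[255:]=0;bl[:,:300]=0;bl[:,350:]=0
ys,xs=np.nonzero(bl); W=cloud(d); Q=W[ys,xs]; Q=Q[Q[:,2]>.037]; print('handle',len(Q),Q.mean(0), cv2.minAreaRect((Q[:,:2]*1000).astype(np.float32)))
c2,R=ringfit(d,275,201,30,.011,185); print('collar',c2,R)
plan(*H.mean(0),.0147)
```

```text
[244.4 147.9] 125 [ 0.4679 -0.1819  0.0025]
[408.9 152.3] 123 [ 0.5239 -0.3318  0.0025]
[247.6 245.9] 96 [ 0.3742 -0.2169  0.0025]
[400.3 249.7] 93 [ 0.4302 -0.3669  0.0025]
hole centre [ 0.4491 -0.2744] y-dist 0.16009403819067175 0.16010203956212332 x 0.10001344804128831 0.10004421386640934
yaw 20.482410048559444
plate ((449.07623291015625, -274.4662170410156), (131.01437377929688, 190.63644409179688), 20.43222427368164)
handle 753 [ 0.45036346 -0.27393173  0.04165769] ((449.59228515625, -274.162109375), (62.528045654296875, 10.576369285583496), 20.48651885986328)
collar [ 0.43115388 -0.22713303] 0.02401864485781435
yaw 22.03 twist 0.0 shift [  0.8   2.2 225. ] tcp [ 0.4474 -0.2726  0.2397] len 225.0 F [-0.1  0.3 -0.2] w 0.0439 t 21.375
```

Holes, plate and handle all give centre (.4491,-.2744) and yaw 20.5°, and the hole spacing is 160 × 100 as specified.

Request:
step_arm:
  commands:
    - [[0, 0, 0], 1.5]
    - [[1, 2.3, 34], 0]
    - [[0, 0, 45], 0]
    - [[0, 0, 45], 0]
    - [[0, 0, 40], 0]
    - [[0, 0, 30], 0]
    - [[0, 0, 17], 0]
    - [[0, 0, 9], 0]
    - [[0, 0, 4], 0]
    - [[0, 0, 0], 0]
    - [[0, 0, 0], 0]

```text
time_s: 22.75
tcp_pos: [0.4496, -0.2754, 0.0163]
eef_rot: [180.0, -0.1, 20.5]
contact_force: [-0.3, 0.6, 0.6]
gripper_width: 0.0439
```

Request:
step_arm:
  commands:
    - [[0, 0, 0], 0]
    - [[0, 0, 0], 0]
    - [[0, 0, 0], 0]
    - [[0, 0, 0], 0]
    - [[0, 0, 0], 0]
    - [[0, 0, 0], 0]
  gripper: 1
  grip_force: 50

```text
time_s: 23.5
tcp_pos: [0.449, -0.2752, 0.0156]
eef_rot: [-180.0, 0.0, 20.5]
contact_force: [-1.0, 1.4, 1.7]
gripper_width: 0.0113
```

Request:
step_arm:
  commands:
    - [[0, 0, -8], 0]
    - [[0, 0, -20], 0]
    - [[0, 0, -30], 0]
    - [[0, 0, -35], 0]
    - [[0, 0, -40], 0]
    - [[0, 0, -30], 0]
    - [[0, 0, 0], 0]
    - [[0, 0, 0], 0]

```text
time_s: 24.5
tcp_pos: [0.4481, -0.2749, 0.1773]
eef_rot: [-179.9, 0.1, 20.4]
contact_force: [-0.1, -0.3, -5.0]
gripper_width: 0.0115
```

Run:
```python
from h import *
plan(.4525,.2966,.18,-18.5)
d=cap('wrist','w9.png')
```

```text
yaw 20.42 twist 38.92 shift [-177.1 -543.3   -2.7] tcp [ 0.4481 -0.2749  0.1773] len 571.0 F [-0.1 -0.3 -5. ] w 0.0115 t 24.5
```

View pics/w9.png

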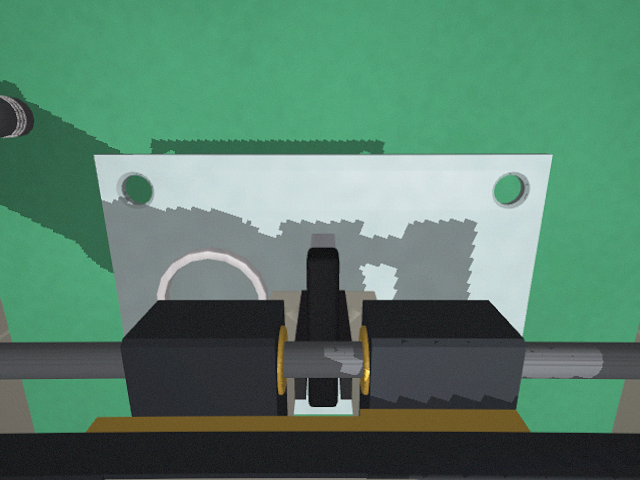

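The tray hangs level, with its two front holes visible at (136,189) and (511,190). Carrying it over the stand.

Request:
step_arm:
  commands:
    - [[0, 0, 0], 9.7]
    - [[0, 0, 0], 9.8]
    - [[0, 0, 0], 9.7]
    - [[0, 0, 0], 9.8]
    - [[-8, -24, 0], 0]
    - [[-13, -40, 0], 0]
    - [[-13, -40, 0], 0]
    - [[-13, -40, 0], 0]
    - [[-13, -40, 0], 0]
    - [[-13, -40, 0], 0]
    - [[-13, -40, 0], 0]
    - [[-13, -40, 0], 0]
    - [[-13, -40, 0], 0]
    - [[-13, -40, 0], 0]
    - [[-13, -40, 0], 0]
    - [[-13, -40, 0], 0]
    - [[-13, -40, 0], 0]
    - [[-9, -26, 0], 0]
    - [[-4, -13, 0], 0]
    - [[0, 0, 0], 0]

```text
time_s: 27.05
tcp_pos: [0.4537, 0.2958, 0.1777]
eef_rot: [179.9, 0.0, -18.5]
contact_force: [-0.6, -0.7, -3.9]
gripper_width: 0.0118
```

Request:
step_arm:
  commands:
    - [[0, 0, 0], 0]
    - [[0, 0, 0], 0]

```text
time_s: 27.3
tcp_pos: [0.454, 0.2948, 0.1786]
eef_rot: [180.0, 0.0, -18.6]
contact_force: [0.2, -0.3, -4.1]
gripper_width: 0.0113
```

Run:
```python
from h import *
plan(.4525,.2966,.18,-18.5)
d=cap('wrist','w10.png'); d=cap('side','s10.png')
```

```text
yaw -18.6 twist -0.1 shift [-2.  -1.2 -1.4] tcp [0.454  0.2948 0.1786] len 3.0 F [ 0.2 -0.3 -4.1] w 0.0113 t 27.3
```

View pics/w10.png

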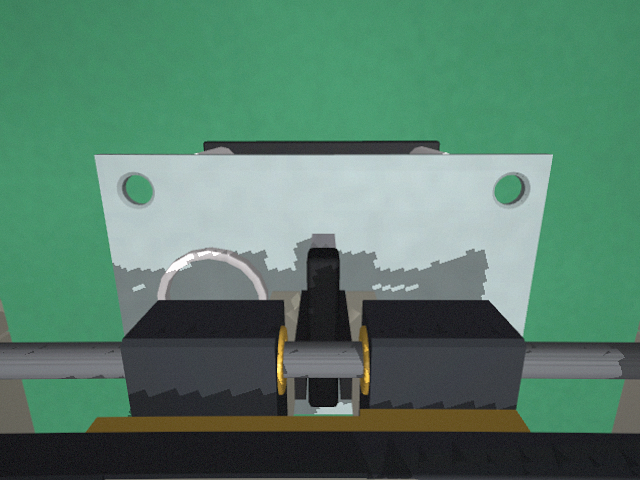

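View pics/s10.png

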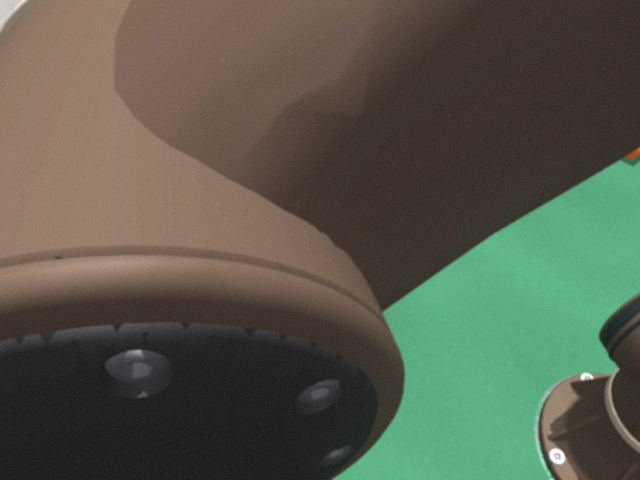

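The tray is over the stand, in line with the deck edge behind it; the side view is blocked by the arm. Measuring the front holes against the front pins.

Run:
```python
from h import *
T=toolT(); d=cap('wrist')
hsv=cv2.cvtColor(d['img'],cv2.COLOR_RGB2HSV)
m=((hsv[...,1]>80)).astype(np.uint8)
W=cloud(d)
H=[]
for u,v in [(136,189),(511,190)]:
    mm=np.zeros_like(m); cv2.circle(mm,(u,v),20,1,-1)
    M=cv2.moments(m*mm,True); c=(M['m10']/M['m00'],M['m01']/M['m00'])
    z=W[v-25,u,2]; z2=W[v+25,u,2]
    p=ray(d,[c],T[2,3]-.0155+.0025)[0]; H.append(p[:2]); print(np.round(c,1),int(M['m00']),p.round(4),'plate z',z,z2,'expected',T[2,3]-.0155+.005)
H=np.array(H); print(np.linalg.norm(H[0]-H[1])); v=H[0]-H[1]; yaw=np.degrees(np.arctan2(v[1],v[0]))-90; print('yaw',yaw)
xh=np.array([np.cos(np.radians(yaw)),np.sin(np.radians(yaw))]); c=H.mean(0)-.05*xh; print('tray centre',c,'tcp',T[:2,3])
ds=np.array([.4525,.2966])-c; a=np.radians(-18.6); print('shift x,y mm',1000*(ds@[np.cos(a),np.sin(a)]),1000*(ds@[np.sin(a),-np.cos(a)]))
```

```text
[138.7 188.8] 583 [0.5275 0.3546 0.1658] plate z 0.1682883342139773 0.16782940863490745 expected 0.16828269822984537
[507.6 188.8] 580 [0.4765 0.2032 0.1658] plate z 0.16925558494250556 0.16968780725298385 expected 0.16828269822984537
0.15977892798752222
yaw -18.63297391857006
tray centre [0.45462271 0.29483586] tcp [0.45406793 0.29511906]
shift x,y mm -2.5745257935439563 -0.9949366475371171
```

Request:
step_arm:
  commands:
    - [[-2.6, -1, 10], 0]
    - [[0, 0, 20], 0]
    - [[0, 0, 20], 0]
    - [[0, 0, 12], 0]
    - [[0, 0, 5], 0]
    - [[0, 0, 0], 0]
    - [[0, 0, 0], 0]
    - [[0, 0, 0], 0]

```text
time_s: 28.45
tcp_pos: [0.452, 0.2978, 0.1121]
eef_rot: [-179.9, -0.0, -18.5]
contact_force: [0.2, -0.2, -4.8]
gripper_width: 0.0115
```

Run:
```python
from h import *
plan(.4525,.2966,.0915,-18.5)
d=cap('wrist','w11.png')
g=np.vstack([cv2.resize(d['img'][140:230,60:240],None,fx=3,fy=3,interpolation=2),cv2.resize(d['img'][140:230,420:600],None,fx=3,fy=3,interpolation=2)]); cv2.imwrite('pics/z11.png',g[...,::-1])
```

```text
yaw -18.55 twist -0.05 shift [ 0.8  1.  20.6] tcp [0.452  0.2978 0.1121] len 21.0 F [ 0.2 -0.2 -4.8] w 0.0115 t 28.45
```

View pics/z11.png

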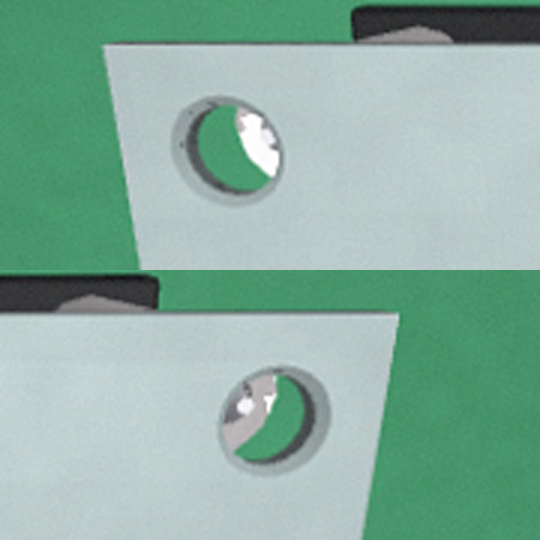

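Both front pin tips show inside the holes, at about (148,185) and (502,185). Computing the misalignment from this one picture.

Run:
```python
from h import *
T=toolT(); d=cap('wrist'); W=cloud(d)
zp=T[2,3]-.0155+.005
g=cv2.cvtColor(d['img'],cv2.COLOR_RGB2GRAY); hsv=cv2.cvtColor(d['img'],cv2.COLOR_RGB2HSV)
for (u,v) in [(137,190),(510,190)]:
    sub=g[v-22:v+23,u-22:u+23]
    w=W[v-22:v+23,u-22:u+23]
    # hole opening: everything whose depth lies well under plate
    hole=(w[...,2]<zp-.004).astype(np.uint8)
    ys,xs=np.nonzero(hole); (c,ax,an)=cv2.fitEllipse(max(cv2.findContours(hole,0,1)[0],key=len))
    p=ray(d,[[c[0]+u-22,c[1]+v-22]],zp)[0]
    pin=w[(w[...,2]<zp-.004)&(w[...,2]>.078)]
    tip=w[(w[...,2]<zp-.004)&(w[...,2]>.0865)]
    print('hole',p.round(4),'axes',np.round(ax,1),'zplate',w[2,2,2].round(4),zp.round(4),'pinpts',len(pin),pin.mean(0).round(4),len(tip),tip.mean(0).round(4) if len(tip) else '')
tips=ray(d,[[148,185],[502,185]],.09); print(tips.round(4), np.linalg.norm(tips[0]-tips[1]))
```

```text
hole [0.5256 0.3562 0.1016] axes [24.9 30.2] zplate 0.1016 0.1016 pinpts 67 [0.5258 0.3599 0.0931] 65 [0.5259 0.3599 0.0934]
hole [0.4754 0.2069 0.1016] axes [23.7 29.4] zplate 0.1024 0.1016 pinpts 93 [0.474  0.2045 0.0904] 84 [0.4742 0.2046 0.0912]
[[0.5256 0.357  0.09  ]
 [0.4743 0.2044 0.09  ]] 0.1609769195347355
```

The pin tips confirm the stand centre (.4525,.2966). The tray sits about 1 mm off along the tool's -y, so I'll correct that and lower gently.

Request:
step_arm:
  commands:
    - [[0, 1, 0], 0]
    - [[0, 0, 2], 0]
    - [[0, 0, 3], 0]
    - [[0, 0, 3], 0]
    - [[0, 0, 2], 0]
    - [[0, 0, 0], 0]
    - [[0, 0, 0], 0]

```text
time_s: 29.42
tcp_pos: [0.4515, 0.2966, 0.1016]
eef_rot: [-180.0, -0.0, -18.5]
contact_force: [0.4, -0.6, -4.5]
gripper_width: 0.0115
```

Run:
```python
from h import *
plan(.4525,.2966,.0915,-18.5)
d=cap('wrist','w12.png')
g=np.vstack([cv2.resize(d['img'][140:230,60:240],None,fx=3,fy=3,interpolation=2),cv2.resize(d['img'][140:230,420:600],None,fx=3,fy=3,interpolation=2)]); cv2.imwrite('pics/z12.png',g[...,::-1])
```

```text
yaw -18.54 twist -0.04 shift [ 0.9 -0.3 10.1] tcp [0.4515 0.2966 0.1016] len 10.0 F [ 0.4 -0.6 -4.5] w 0.0115 t 29.425
```

View pics/z12.png

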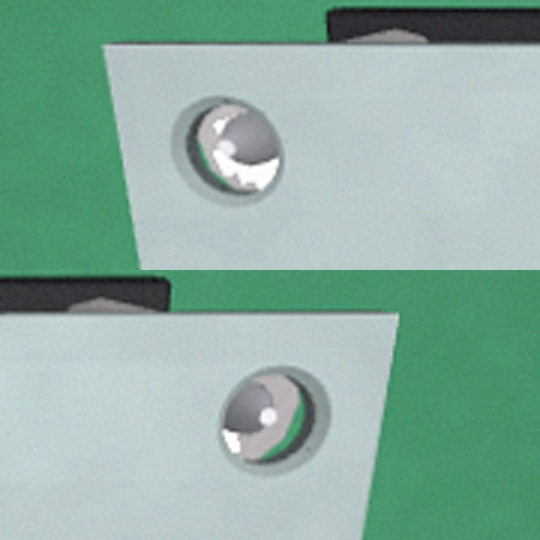

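Pins are nearly centred in both holes with no side force. Lowering to the shoulders.

Request:
step_arm:
  commands:
    - [[0.5, 0, 2], 0]
    - [[0, 0, 2], 0]
    - [[0, 0, 2], 0]
    - [[0, 0, 2], 0]
    - [[0, 0, 1], 0]
    - [[0, 0, 0], 0]
    - [[0, 0, 0], 0]

```text
time_s: 30.35
tcp_pos: [0.452, 0.2965, 0.0926]
eef_rot: [-180.0, -0.0, -18.5]
contact_force: [0.2, 0.9, -4.3]
gripper_width: 0.0114
```

Request:
step_arm:
  commands:
    - [[0, 0, 0.5], 0]
    - [[0, 0, 0.5], 0]
    - [[0, 0, 0], 0]
    - [[0, 0, 0], 0]

```text
time_s: 30.85
tcp_pos: [0.452, 0.2965, 0.0916]
eef_rot: [-180.0, -0.0, -18.5]
contact_force: [-0.4, -0.2, -3.5]
gripper_width: 0.0115
```

Request:
step_arm:
  commands:
    - [[0, 0, 0.5], 0]
    - [[0, 0, 0], 0]
    - [[0, 0, 0], 0]

```text
time_s: 31.22
tcp_pos: [0.452, 0.2964, 0.0916]
eef_rot: [-180.0, -0.0, -18.5]
contact_force: [-3.3, -2.3, 5.3]
gripper_width: 0.0113
```

Request:
step_arm:
  commands:
    - [[0, 0, 0], 0]
    - [[0, 0, 0], 0]
    - [[0, 0, 0], 0]
    - [[0, 0, 0], 0]
  gripper: 0.55

```text
time_s: 31.72
tcp_pos: [0.452, 0.2965, 0.091]
eef_rot: [-180.0, -0.0, -18.5]
contact_force: [0.8, 0.2, -0.3]
gripper_width: 0.0387
```

Request:
step_arm:
  commands:
    - [[0, 0, -8], 0]
    - [[0, 0, -20], 0]
    - [[0, 0, -30], 0]
    - [[0, 0, -40], 0]
    - [[0, 0, -50], 0]
    - [[0, 0, -30], 0]
    - [[0, 0, 0], 0]
    - [[0, 0, 0], 0]

```text
time_s: 32.72
tcp_pos: [0.4516, 0.2962, 0.2689]
eef_rot: [180.0, 0.0, -18.6]
contact_force: [-0.3, 0.6, -0.4]
gripper_width: 0.0393
```

Run:
```python
from h import *
T=toolT(); d=cap('wrist','w13.png'); print(T[:3,3])
blobs(d,.06,.13)
plan(.438,-.0155,.2,-109)
```

```text
[0.45164021 0.29623923 0.26887873]
[322. 206.] 30807 top 0.1174 topc [0.4536 0.2961 0.1174] mid [0.4529 0.2961 0.097 ] ext [0.183 0.221 0.045]
yaw -18.56 twist 90.44 shift [299.  -88.6  68.4] tcp [0.4515 0.2961 0.2684] len 319.0 F [ 0.1 -1.1 -0.5] w 0.0393 t 32.775
```

View pics/w13.png

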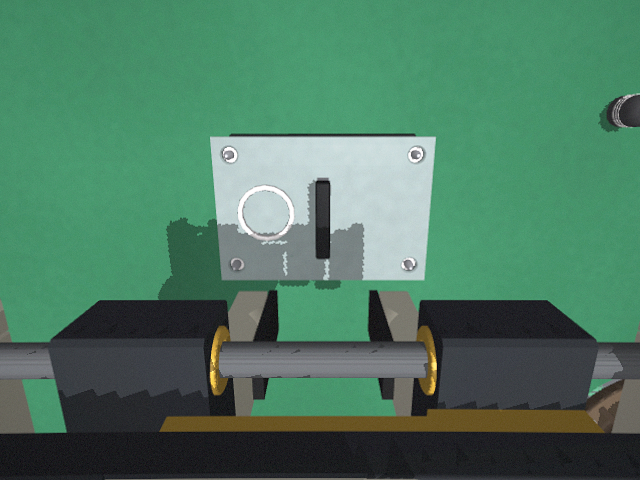

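The tray is seated with a pin through each hole: (230,154), (416,154), (237,265), (409,264). Checking its height, level and centre, and the collar at (265,212).

Run:
```python
from h import *
d=cap('wrist'); W=cloud(d)
hsv=cv2.cvtColor(d['img'],cv2.COLOR_RGB2HSV)
m=((W[...,2]>.07)&(W[...,2]<.13)).astype(np.uint8); m[290:]=0
c=max(cv2.findContours(m,0,1)[0],key=cv2.contourArea)
P=ray(d,c.reshape(-1,2).astype(float),.081)[:,:2].astype(np.float32); print(cv2.minAreaRect(P*1000))
Q=W[(m>0)&(W[...,2]<.0855)&(W[...,2]>.076)]; A=np.c_[Q[:,:2]-Q[:,:2].mean(0),np.ones(len(Q))]; print('plane',np.linalg.lstsq(A,Q[:,2],rcond=None)[0])
print(ringfit(d,265,212,32,.087,225), ringfit(d,265,212,32,.087,235))
g=cv2.resize(d['img'][125:290,200:450],None,fx=3.2,fy=3.2,interpolation=2); cv2.imwrite('pics/z13.png',g[...,::-1])
```

```text
((452.1390686035156, 296.0710754394531), (190.90232849121094, 130.84735107421875), 71.35370635986328)
plane [-0.0018308  -0.00061996  0.08164697]
(array([0.46853999, 0.34366801]), np.float64(0.022789819324791044)) (array([0.46857255, 0.34363975]), np.float64(0.022774520375613207))
```

View pics/z13.png

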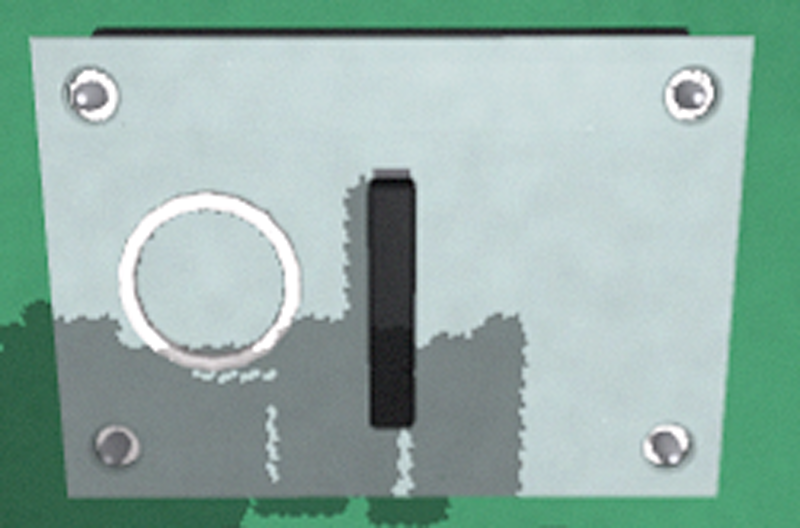

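The tray is down: top plane at .0816, tilt about 0.002 rad, centre (.4521,.2961) and yaw -18.6°. Now the short objective.

Request:
step_arm:
  commands:
    - [[0, 0, 0], 10]
    - [[0, 0, 0], 10]
    - [[0, 0, 0], 10]
    - [[0, 0, 0], 10]
    - [[0, 0, 0], 10]
    - [[0, 0, 0], 10]
    - [[0, 0, 0], 10]
    - [[0, 0, 0], 10]
    - [[0, 0, 0], 10]
    - [[20, -6, 0], 0]
    - [[35, -10, 0], 0]
    - [[40, -12, 0], 0]
    - [[40, -12, 0], 0]
    - [[40, -12, 0], 0]
    - [[40, -12, 0], 0]
    - [[40, -12, 10], 0]
    - [[30, -9, 10], 0]
    - [[15, -4, 10], 0]
    - [[0, 0, 0], 0]
    - [[0, 0, 0], 0]

```text
time_s: 35.33
tcp_pos: [0.4411, -0.016, 0.2392]
eef_rot: [-180.0, -0.0, -108.5]
contact_force: [-0.3, -0.1, 0.2]
gripper_width: 0.0393
```

Run:
```python
from h import *
d=cap('wrist','w14.png'); blobs(d,.006)
plan(.438,-.0155,.0105)
```

```text
[325. 205.] 857 top 0.0401 topc [ 0.4381 -0.017   0.0385] mid [ 0.4379 -0.0169  0.0235] ext [0.03  0.03  0.035]
[118. 283.] 591 top 0.0568 topc [ 0.6593 -0.0158  0.0555] mid [ 0.6589 -0.0044  0.0318] ext [0.023 0.029 0.052]
yaw -108.48 twist 0.0 shift [  0.8   3.1 228.8] tcp [ 0.4412 -0.0157  0.2393] len 229.0 F [ 0.7 -0.1 -0.1] w 0.0394 t 35.375
```

View pics/w14.png

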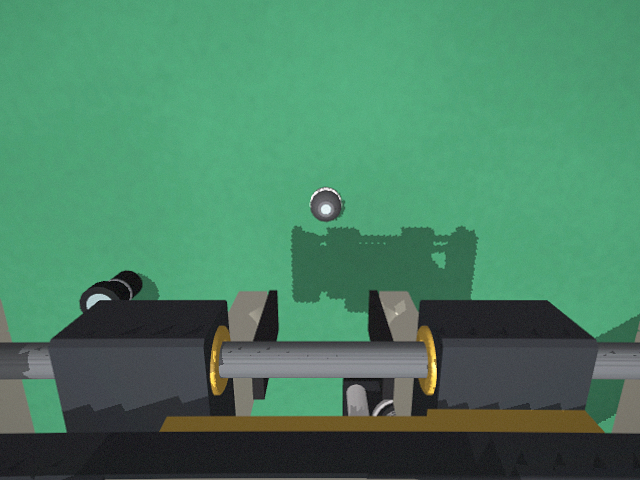

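The short one is at (325,205), which gives (.438,-.0168). Opening wider and descending to a grip high on its straight part.

Request:
step_arm:
  commands:
    - [[2, 2.7, 30], 0]
    - [[0, 0, 40], 0]
    - [[0, 0, 45], 0]
    - [[0, 0, 40], 0]
    - [[0, 0, 30], 0]
    - [[0, 0, 20], 0]
    - [[0, 0, 12], 0]
    - [[0, 0, 8], 0]
    - [[0, 0, 3.5], 0]
    - [[0, 0, 0], 0]
    - [[0, 0, 0], 0]
  gripper: 0.35

```text
time_s: 36.75
tcp_pos: [0.4381, -0.0172, 0.0111]
eef_rot: [-180.0, 0.0, -108.5]
contact_force: [0.0, 0.6, -1.1]
gripper_width: 0.0573
```

Request:
step_arm:
  commands:
    - [[0, 0, 0], 0]
    - [[0, 0, 0], 0]
    - [[0, 0, 0], 0]
    - [[0, 0, 0], 0]
    - [[0, 0, 0], 0]
    - [[0, 0, 0], 0]
  gripper: 1
  grip_force: 15

```text
time_s: 37.5
tcp_pos: [0.4378, -0.0173, 0.0106]
eef_rot: [-180.0, 0.0, -108.5]
contact_force: [-1.0, 0.7, 2.4]
gripper_width: 0.0295
```

Request:
step_arm:
  commands:
    - [[0, 0, -10], 0]
    - [[0, 0, -25], 0]
    - [[0, 0, -40], 0]
    - [[0, 0, -40], 0]
    - [[0, 0, -40], 0]
    - [[0, 0, -30], 0]
    - [[0, 0, 0], 0]
    - [[0, 0, 0], 0]

```text
time_s: 38.5
tcp_pos: [0.4371, -0.0174, 0.1953]
eef_rot: [180.0, 0.0, -108.6]
contact_force: [-0.3, 0.4, -1.0]
gripper_width: 0.0294
```

Run:
```python
from h import *
d=cap('wrist','w15.png')
plan(.4682,.3436,.19,-108.5)
```

```text
yaw -108.56 twist -0.06 shift [-352.4   84.9    4.8] tcp [ 0.4369 -0.0175  0.1948] len 362.0 F [-0.5  0.2 -1.7] w 0.0292 t 38.55
```

View pics/w15.png

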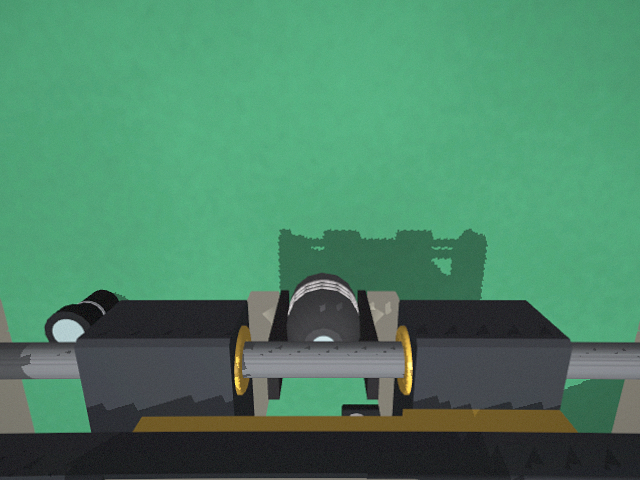

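Held upright. Carrying it to the tray collar.

Request:
step_arm:
  commands:
    - [[-20, 5, 0], 0]
    - [[-35, 8.5, 0], 0]
    - [[-40, 9.5, 0], 0]
    - [[-40, 9.5, 0], 0]
    - [[-40, 9.5, 0], 0]
    - [[-40, 9.5, 0], 0]
    - [[-40, 9.5, 0], 0]
    - [[-40, 9.5, 0], 0]
    - [[-30, 7.5, 0], 0]
    - [[-18, 4.5, 0], 0]
    - [[-9, 2.5, 0], 0]
    - [[0, 0, 0], 0]
    - [[0, 0, 0], 0]

```text
time_s: 40.17
tcp_pos: [0.469, 0.3425, 0.1956]
eef_rot: [180.0, -0.0, -108.6]
contact_force: [-0.8, -0.6, -1.0]
gripper_width: 0.029
```

Run:
```python
from h import *
d=cap('wrist','w16.png')
plan(.4682,.3436,.0925,-108.5)
```

```text
yaw -108.59 twist -0.09 shift [ -0.7   1.2 103.3] tcp [0.4691 0.3426 0.1958] len 103.0 F [-0.2  0.2 -0.7] w 0.0295 t 40.225
```

View pics/w16.png

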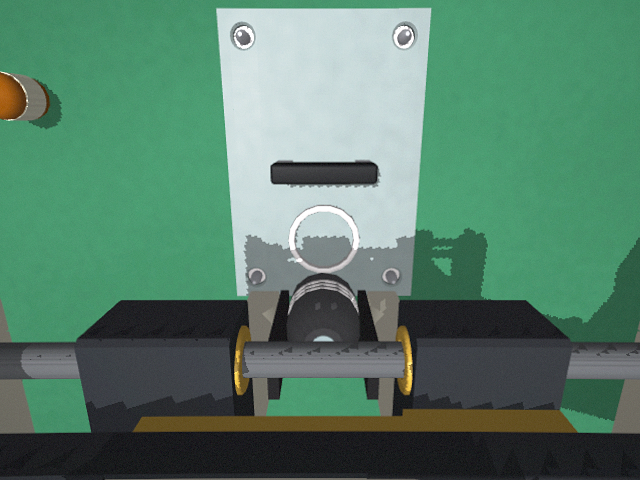

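The collar ring at (324,239) is directly ahead of and below the objective, and the handle at (324,173) is clear of the body's height. Lowering.

Request:
step_arm:
  commands:
    - [[-0.7, 1.2, 15], 0]
    - [[0, 0, 25], 0]
    - [[0, 0, 25], 0]
    - [[0, 0, 15], 0]
    - [[0, 0, 10], 0]
    - [[0, 0, 6], 0]
    - [[0, 0, 4], 0]
    - [[0, 0, 1.5], 0]
    - [[0, 0, 0], 0]
    - [[0, 0, 0], 0]

```text
time_s: 41.48
tcp_pos: [0.4683, 0.3446, 0.0944]
eef_rot: [-180.0, 0.0, -108.5]
contact_force: [0.6, 0.1, -0.5]
gripper_width: 0.0293
```

Request:
step_arm:
  commands:
    - [[0, 0, 0.5], 0]
    - [[0, 0, 0], 0]
    - [[0, 0, 0], 0]

```text
time_s: 41.85
tcp_pos: [0.4682, 0.3445, 0.0936]
eef_rot: [-180.0, 0.0, -108.6]
contact_force: [0.4, 0.5, -1.0]
gripper_width: 0.0291
```

Request:
step_arm:
  commands:
    - [[0, 0, 1], 0]
    - [[0, 0, 0], 0]
    - [[0, 0, 0], 0]

```text
time_s: 42.22
tcp_pos: [0.4682, 0.3445, 0.0925]
eef_rot: [180.0, -0.0, -108.5]
contact_force: [0.2, -0.3, -1.2]
gripper_width: 0.0295
```

Request:
step_arm:
  commands:
    - [[0, 0, 0], 0]
    - [[0, 0, 0], 0]
    - [[0, 0, 0], 0]
    - [[0, 0, 0], 0]
  gripper: 0.45

```text
time_s: 42.72
tcp_pos: [0.4682, 0.3445, 0.0926]
eef_rot: [-180.0, 0.0, -108.5]
contact_force: [0.7, -0.2, -0.2]
gripper_width: 0.0478
```

Request:
step_arm:
  commands:
    - [[0, 0, -8], 0]
    - [[0, 0, -15], 0]
    - [[0, 0, -30], 0]
    - [[0, 0, -40], 0]
    - [[0, 0, -40], 0]
    - [[0, 0, -30], 0]
    - [[0, 0, 0], 0]
    - [[0, 0, 0], 0]

```text
time_s: 43.72
tcp_pos: [0.4679, 0.3443, 0.2559]
eef_rot: [180.0, 0.0, -108.6]
contact_force: [0.7, -0.9, -1.5]
gripper_width: 0.0482
```

Run:
```python
from h import *
d=cap('wrist','w17.png'); blobs(d,.095,.14)
W=cloud(d); m=((W[...,2]>.076)&(W[...,2]<.0855)); m[290:]=0
Q=W[m]; A=np.c_[Q[:,:2]-Q[:,:2].mean(0),np.ones(len(Q))]; print('plane',np.linalg.lstsq(A,Q[:,2],rcond=None)[0])
m=((W[...,2]>.07)&(W[...,2]<.13)).astype(np.uint8); m[288:]=0
plan(.4682,.3436,.2)
```

```text
[321. 161.] 1455 top 0.119 topc [0.4527 0.296  0.1175] mid [0.4528 0.2961 0.1126] ext [0.063 0.03  0.015]
[322. 224.] 1178 top 0.1207 topc [0.468  0.3449 0.1192] mid [0.4678 0.345  0.1086] ext [0.03  0.03  0.027]
plane [-0.00050663 -0.00027313  0.08152181]
yaw -108.55 twist 0.0 shift [ 0.4 -0.5 55.3] tcp [0.4678 0.3441 0.2553] len 55.0 F [ 0.  -0.9 -0.8] w 0.0479 t 43.775
```

View pics/w17.png

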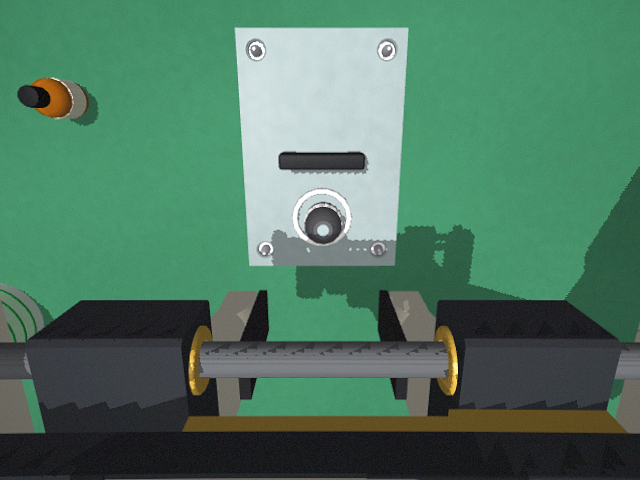

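The short one stands in the collar at (322,224), 1.4 mm off centre and top at .119 (expected .119); the tray is still level. One last look from above, then I hand in.

Run:
```python
from h import *
d=cap('top','t18.png'); blobs(d,.012,.13,480,100)
print(close_job())
```

```text
[159. 116.] 1679 top 0.0797 topc [0.8592 0.3604 0.0773] mid [0.8586 0.36   0.0474] ext [0.093 0.093 0.071]
[410. 122.] 3488 top 0.0372 topc [ 0.8377 -0.2143  0.0349] mid [ 0.8394 -0.2209  0.0268] ext [0.133 0.205 0.029]
[318. 195.] 257 top 0.0615 topc [ 0.6679 -0.0012  0.0593] mid [6.68e-01 6.00e-04 5.37e-02] ext [0.039 0.036 0.024]
[243. 198.] 202 top 0.0645 topc [0.6689 0.1736 0.0629] mid [0.6687 0.1732 0.0395] ext [0.034 0.034 0.054]
[185. 294.] 5328 top 0.1175 topc [0.4592 0.3127 0.1174] mid [0.4534 0.2941 0.0687] ext [0.182 0.217 0.113]
[322. 464.] 1690 top 0.0895 topc [0.0676 0.0243 0.0955] mid [ 0.0765 -0.0004  0.0669] ext [0.081 0.216 0.11 ]
the job is handed in; nothing more can be done
None
```

View pics/t18.png

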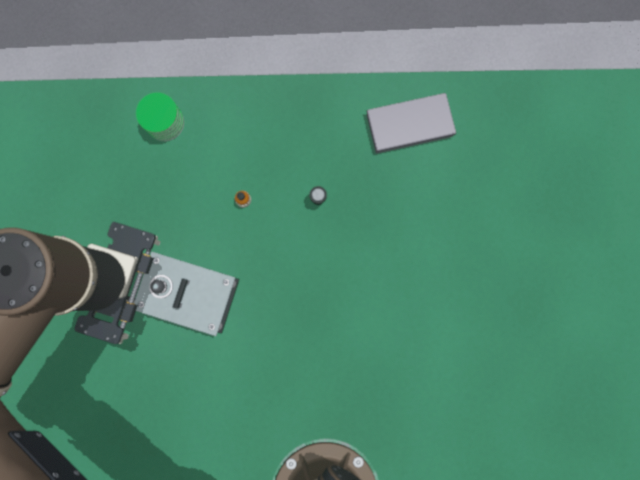

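All three objectives are put away and the job is handed in, at about 44 s on the robot's clock. The hand-in gave no verdict, so what follows rests on my own camera checks.

- **Long objectives:** before the tray went on, the wrist camera put both about 1–1.5 mm from their collar centres. Both stood upright with their tops at 0.071 m (0.070 m expected). I could not see them again once the tray covered them.
- **Tray:** all four pins show through the corner holes. The tilt is under 0.002 rad, the centre is within about 1 mm of the stand's, and it lines up with the stand to about 0.2°. Its top reads 0.0815 m against an expected 0.081 m.
- **Short objective:** it stands released about 1.4 mm from the tray collar's centre, with its top at 0.119 m as expected.
- **Bystanders:** in the last top view, at (318,195) and (243,198), the eyepiece and the oil bottle are within about 1 mm of where they started.

The top and side cameras differed from each other by 3–4 mm, so I relied on the wrist camera, whose readings from different poses agreed. One ring fit on the wide collar was thrown off by the objective standing in it, so I ignored it. No check failed.

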